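Start up the lab trainer by its keys

TASK

Start up the electronics trainer on the bench: press its round key, then its long bar key, then its square key, one at a time, each fully down and let fully up again before the next. Press gently, as on a doorbell, and press no key out of turn. Leave the plus-shaped key (reset) unpressed and the things around the trainer where they are.

Things in the scene. Friction and masses are not known exactly. Their poses are not given: they have to be found in the camera images.
- console: Blue desktop electronics trainer with a flat grey top, 260 (x) x 440 (y) x 55 mm high, fixed to the bench. Origin: centre of its underside; its x points to the rear edge, z up. The four key modules sit in a row along its y on the robot's side half, 60 mm in front of its centre (at x = -60 mm), 92 mm apart, in any order. Behind them are a flat display, dials and terminals, no higher than 15 mm above the top.
- mod_round: Black plug-in key module carrying a round key, 46 mm in diameter, white plastic; housing 84 x 84 x 14 mm, fixed on the console, same directions as the console. Origin: centre of its underside, which is 55 mm above the bench. The key is at its centre, its top 18 mm above the housing (8 mm when fully down). A 9 mm metal tell-tale pin stands 8 mm out of the housing at its rear left corner (x = y = +32 mm).
- round_top (a point): Centre of the top face of the round key; moves down with the key. z up.
- key_round (a joint): Travel of the round key in m: 0 up, 0.010 fully down. A spring returns it; it starts to move at about 2 N and is fully down at about 6 N, where it meets a firm rubber stop that gives about 1 mm per 6 N more, 4 mm at most. A light-duty key: a push of over 30 N is too rough.
- pin_round (a joint): Travel of the tell-tale pin of the round key in m: 0 standing out (key not used yet), 0.008 flush, a little more if the key was pushed into its cushion. The key drives it after its first 2 mm, and it stays where the key left it.
- mod_bar: Black plug-in key module carrying a long narrow bar key, 66 x 22 mm, long side along the module's x, white plastic; housing 84 x 84 x 14 mm, fixed on the console, same directions as the console. Origin: centre of its underside, which is 55 mm above the bench. The key is at its centre, its top 18 mm above the housing (8 mm when fully down). A 9 mm metal tell-tale pin stands 8 mm out of the housing at its rear left corner (x = y = +32 mm).
- bar_top (a point): Centre of the top face of the bar key; moves down with the key. z up.
- key_bar (a joint): Travel of the bar key in m: 0 up, 0.010 fully down. A spring returns it; it starts to move at about 2 N and is fully down at about 6 N, where it meets a firm rubber stop that gives about 1 mm per 6 N more, 4 mm at most. A light-duty key: a push of over 30 N is too rough.
- pin_bar (a joint): Travel of the tell-tale pin of the bar key in m: 0 standing out (key not used yet), 0.008 flush, a little more if the key was pushed into its cushion. The key drives it after its first 2 mm, and it stays where the key left it.
- mod_square: Black plug-in key module carrying a square key, 44 x 44 mm, white plastic; housing 84 x 84 x 14 mm, fixed on the console, same directions as the console. Origin: centre of its underside, which is 55 mm above the bench. The key is at its centre, its top 18 mm above the housing (8 mm when fully down). A 9 mm metal tell-tale pin stands 8 mm out of the housing at its rear left corner (x = y = +32 mm).
- square_top (a point): Centre of the top face of the square key; moves down with the key. z up.
- key_square (a joint): Travel of the square key in m: 0 up, 0.010 fully down. A spring returns it; it starts to move at about 2 N and is fully down at about 6 N, where it meets a firm rubber stop that gives about 1 mm per 6 N more, 4 mm at most. A light-duty key: a push of over 30 N is too rough.
- pin_square (a joint): Travel of the tell-tale pin of the square key in m: 0 standing out (key not used yet), 0.008 flush, a little more if the key was pushed into its cushion. The key drives it after its first 2 mm, and it stays where the key left it.
- mod_plus: Black plug-in key module carrying a plus-shaped key, two crossed 60 x 20 mm bars, white plastic; housing 84 x 84 x 14 mm, fixed on the console, same directions as the console. Origin: centre of its underside, which is 55 mm above the bench. The key is at its centre, its top 18 mm above the housing (8 mm when fully down). A 9 mm metal tell-tale pin stands 8 mm out of the housing at its rear left corner (x = y = +32 mm).
- plus_top (a point): Centre of the top face of the plus key; moves down with the key. z up.
- key_plus (a joint): Travel of the plus key in m: 0 up, 0.010 fully down. A spring returns it; it starts to move at about 2 N and is fully down at about 6 N, where it meets a firm rubber stop that gives about 1 mm per 6 N more, 4 mm at most. A light-duty key: a push of over 30 N is too rough.
- pin_plus (a joint): Travel of the tell-tale pin of the plus key in m: 0 standing out (key not used yet), 0.008 flush, a little more if the key was pushed into its cushion. The key drives it after its first 2 mm, and it stays where the key left it.
- meter: Bystander: loose yellow handheld multimeter lying on the bench left of the console, 150 x 80 x 43 mm. Origin: centre of its underside.
- spool: Bystander: loose solder spool standing behind the console, 68 mm in diameter, 50 mm high. Origin: centre of its underside.
- tray: Bystander: loose clear plastic parts tray right of the console, 180 x 120 x 50 mm. Origin: centre of its underside.

How it is judged:
On the way, in this order (a step that is already met when the one before it is completed fails the run):
1. the round key is pressed (at least 6 of its 10 mm), the other keys up (value of joint key_round above 0.006 m and value of joint each of key_bar, key_square, key_plus below 0.003 m), for 0.04 s.
2. the round key is let up again, all keys up (value of joint each of key_round, key_bar, key_square, key_plus below 0.0015 m), for 0.1 s.
3. the bar key is pressed (at least 6 of its 10 mm), the other keys up (value of joint key_bar above 0.006 m and value of joint each of key_round, key_square, key_plus below 0.003 m), for 0.04 s.
4. the bar key is let up again, all keys up (all of step 2), for 0.1 s.
5. the square key is pressed (at least 6 of its 10 mm), the other keys up (value of joint key_square above 0.006 m and value of joint each of key_round, key_bar, key_plus below 0.003 m), for 0.04 s.
At the end, for the whole second after the job is handed in: All four keys are up (within 1.5 mm); the tell-tale pins of the round, bar and square keys are pushed in (more than 3 mm), that of the plus key still stands out (pushed in less than 2 mm); multimeter, spool and tray lie within 15 mm of where they were (all of step 4 and value of joint each of pin_round, pin_bar, pin_square above 0.003 m and value of joint pin_plus below 0.002 m and distance of each of meter, spool, tray from where it was at the start of the episode below 0.015 m); the robot touches nothing.
It fails at once if a key is used out of turn: the bar key's pin is in more than 3 mm while the round key's is not, or the square key's while the bar key's is not ((value of joint pin_bar above 0.003 m and value of joint pin_round below 0.003 m) or (value of joint pin_square above 0.003 m and value of joint pin_bar below 0.003 m)).
It fails at once if the plus key is pressed more than 3 mm (value of joint key_plus above 0.003 m).
It fails at once if two keys are down at once, each by more than 3 mm (value of joint each of key_round, key_bar above 0.003 m or value of joint each of key_round, key_square above 0.003 m or value of joint each of key_round, key_plus above 0.003 m or value of joint each of key_bar, key_square above 0.003 m or value of joint each of key_bar, key_plus above 0.003 m or value of joint each of key_square, key_plus above 0.003 m).
It fails at once if the console or a key module is pushed with more than 30 N (contact force between anything else and mod_round above 30 N or contact force between anything else and mod_bar above 30 N or contact force between anything else and mod_square above 30 N or contact force between anything else and mod_plus above 30 N or contact force between any of the fingers, the arm and console above 30 N).
It fails at once if a bystander is moved more than 15 mm (distance of any of meter, spool, tray from where it was at the start of the episode above 0.015 m).
It also fails if it takes over 45 s, if anything falls off the work surface, if the arm or the gripper's body presses on something with over 40 N, if the wrist force passes 120 N, or if a joint passes its speed limit or range.

ROBOT

A 6-joint arm with a two-finger parallel gripper is mounted at the origin on the work surface. World frame = base frame: x ahead of the robot, y to its left, z up, the work surface at z = 0. Lengths are in m, angles in rad, forces in N, time in s.
With the tool pointing down it reaches from about 0.425 to 0.95 m from the base axis. Payload 3.5 kg.
Tool frame: the origin (TCP) lies on the centre line of the jaws, within the pads' length; the fingertips stand 14 mm ahead of it and the grasp point (between the pads) lies 5 mm behind it (ctrl.finger_overhang is the distance from the TCP to the fingertips, in m); z points along the fingers, y is the line along which they close (so a half turn about z gives the same grasp; the last joint's range is limited). The gripper opens to 85 mm and grips with 20 to 120 N. Pads are 22 mm wide; open, the fingers measure 114 mm over their backs; the gripper's body (76 mm by 85 mm) begins 54 mm behind the grasp point. The pads swing forward as they close: fully open they stand 13 mm farther back than shut.
Start: joints at [1.157, 0.286, 1.577, -0, 1.279, -0.15], TCP at [0.176, 0.652, 0.245] pointing down, gripper open.
Joint ranges: [-2.77, 2.77], [-0.9, 2.22], [0.21, 2.48], [-1.53, 4.67], [0.24, 2.81], [-2.84, 2.84]. Speed limits (rad/s): [2.79, 2.79, 3.14, 3.14, 3.14, 3.14].

INTERFACE

Orientations are given as a unit quaternion [x, y, z, w].
In Python, from plant import ctrl gives the robot as it stands.
- The arm moves only by the tool send_rows, never from a script. Its argument "moves" is text: rows parted by semicolons, each of 7 numbers parted by spaces: the turn, a rotation vector about the tool's x, y, z in units of 360 degrees (1.0 is 360 degrees), then the shift along the tool's x, y, z in units of 20 cm (1.0 is 20 cm), then the gripper's target within -1 to 1 (fully open at 1, half-way at 0, shut at -1). A call has 1 to 12 rows; each row is the pose to reach, as a shift and turn from the pose commanded when the call began, along the tool's axes at that moment, turning the shorter way round; what a row does not reach only later rows make up. A row lasts 1/8 s, in which the tool goes at most 62.5 mm and 10.7 degrees, less where a joint would pass 70% of its speed; a pose out of reach is approached as far as the arm can. A call with a number of a shift or a turn outside -1 to 1 is refused whole. A call with a gripper value outside its range is refused whole. The fingers move at their own pace and stop on an object; "newtons" is the grip in N (left out, the last holds). Time passes only in rows, so rows that repeat a pose let the fingers close. It gives the time, the measured TCP pose, the force, the opening and the grip force at its end, in the units of the state.
- ctrl.get_state(): the state, without advancing time (a new reading comes with each control period).
- ctrl.read_camera(name): name is "side" or "top" or "wrist"; returns a dict with "image" (480x640x3 uint8, red, green, blue), "fovy" (degrees; the focal length in pixels is half the picture's height over the tangent of half this angle, whatever the lens; pixels are square), "cx", "cy" (the principal point, pixels), "extrinsics" (4x4, takes a point from camera to world coordinates). Camera axes: x right, y up, looking along -z (the intrinsics and any distortion apply to the point x, -y, -z); pixel columns grow to the right and rows downward; lengths in m; the calibration is good to about 2 mm. A picture is of the moment at which its call begins. There is no depth.
- ctrl.sign_off(): hands the job in; it is judged then, once.
The state is a dict: "time": time; "qpos": joint angles; "dq": joint speeds; "joint_efforts": joint torques, N m; "eef_pos": TCP position; "tcp_rot": TCP orientation; "contact_force": force on the tool from outside, world axes, zero at the start; "wrist_torque": the same for the moment, N m; "opening": opening from 0.0 (shut) to 1.0 (fully open); "finger_force": force on a finger pad.
Only numpy, scipy, OpenCV 4.12 (cv2) and the standard library are available. Lean on these libraries where they do the work, as an engineer would, in place of code of your own. Each camera call takes 0.05 s, during which the arm holds its last target. There are 200 camera calls.

## Working session

There is one attempt and no reset: what is moved stays moved. The work goes in short steps, Python scripts to look and compute and a tool call to move; the robot and the scene stay as the last step left them, time stands still between calls to the robot, and variables do not carry over. Pictures are saved under pics/ and viewed, at most 10 in all, crops included, and the job is handed in when it is done.

Besides the shell and the picture viewer there is one more tool, called after "Emit:" as a command line: name --argument value ..., lists and objects as JSON in quotes. send_rows: Moves the arm, as the interface text tells. Its arguments: {"type":"object","properties":{"moves":{"type":"string"},"newtons":{"type":"number"}},"required":["moves"]}

```bash
mkdir -p pics; python3 - <<'E'
from plant import ctrl
import cv2,numpy as np
s=ctrl.get_state();print(s)
for n in("top","side"):
    c=ctrl.read_camera(n);cv2.imwrite(f"pics/{n}0.png",c["image"][:,:,::-1])
    print(n,{k:(np.round(v,4).tolist() if k=="extrinsics" else v) for k,v in c.items() if k!="image"})
E
```

```text
{'time': 0.0, 'qpos': array([ 1.15697911e+00,  2.87158776e-01,  1.57818104e+00,  2.95794961e-05,
        1.27861659e+00, -1.49990934e-01]), 'dq': array([-0.00044393, -0.00065558, -0.00012128, -0.00126737,  0.00151962,
        0.00036361]), 'joint_efforts': array([ 4.82591690e-05, -4.05978119e+01, -2.92628056e+01, -1.31776492e-04,
        5.74883787e-03,  1.49224104e-05]), 'eef_pos': array([0.17572726, 0.65107315, 0.24394956]), 'tcp_rot': array([ 1.31535049e-01,  9.91310816e-01, -1.13128832e-03, -3.42380003e-04]), 'contact_force': array([ 0.14211847,  0.24475263, -0.76433694]), 'wrist_torque': array([ 0.08708877, -0.01458679,  0.0059733 ]), 'finger_force': 0.0, 'opening': 1.0037036754081905}
top {'fovy': 43.91049276483971, 'cx': 313.73873887124563, 'cy': 243.46643555326364, 'extrinsics': [[0.0225, 0.9867, -0.1612, 0.3633], [-0.9997, 0.0227, -0.0006, 0.0281], [0.0031, 0.1611, 0.9869, 1.6295], [0.0, 0.0, 0.0, 1.0]]}
side {'fovy': 52.50783508009034, 'cx': 317.96930027173886, 'cy': 236.26885652125557, 'extrinsics': [[0.9195, 0.3003, -0.2537, 0.3372], [-0.393, 0.7166, -0.5762, -0.5549], [0.0088, 0.6295, 0.7769, 0.8773], [0.0, 0.0, 0.0, 1.0]]}
```

View pics/top0.png

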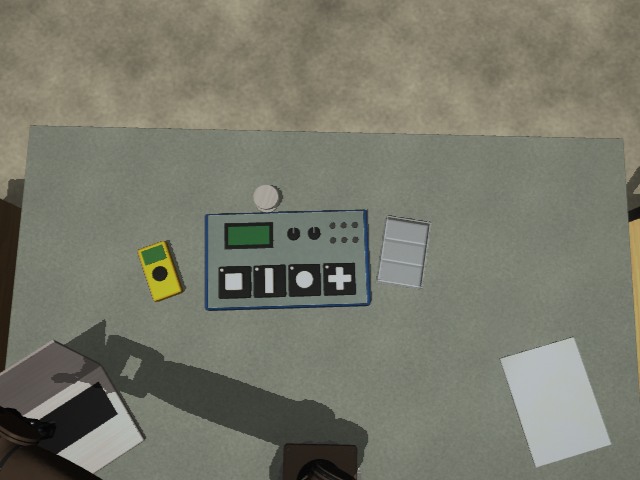

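View pics/side0.png

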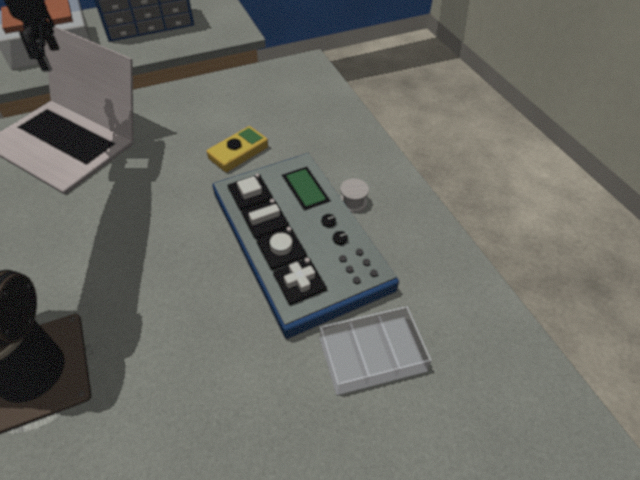

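The top view shows, left to right, the square key at (233,282), bar at (269,280), round at (304,280) and plus at (340,278). The side view shows the same order at (249,187), (264,213), (281,243) and (299,276). Next I'll measure the key tops in both views on the plane z = 0.087.

```bash
cat > h.py <<'E'
import numpy as np,cv2
from plant import ctrl
def ray(c,u,v):
    f=240/np.tan(np.radians(c["fovy"]/2));E=np.array(c["extrinsics"])
    return E[:3,3],E[:3,:3]@np.array([(u-c["cx"])/f,-(v-c["cy"])/f,-1])
def onplane(c,u,v,z):
    o,d=ray(c,u,v);return o+d*(z-o[2])/d[2]
def tri(a,pa,b,pb):
    o1,d1=ray(a,*pa);o2,d2=ray(b,*pb)
    t=np.linalg.lstsq(np.c_[d1,-d2],o2-o1,rcond=None)[0]
    p,q=o1+t[0]*d1,o2+t[1]*d2;return (p+q)/2,np.linalg.norm(p-q)
def blobs(c,box,th):
    x0,y0,x1,y1=box;g=c["image"][y0:y1,x0:x1].astype(int)
    m=((g.min(2)>th)&(g.max(2)-g.min(2)<40)).astype(np.uint8)
    n,l,s,ce=cv2.connectedComponentsWithStats(m,connectivity=4)
    return [(ce[i]+[x0,y0],s[i,4]) for i in range(1,n) if s[i,4]>60]
E
python3 - <<'E'
from h import *
t=ctrl.read_camera("top");s=ctrl.read_camera("side")
T=sorted(blobs(t,(219,262,356,298),190),key=lambda b:b[0][0])
for p,a in T: print("top",p.round(1),a,onplane(t,*p,.087).round(4))
# side: bright top faces
from collections import Counter
for th in (165,180,195):
    S=sorted(blobs(s,(228,172,325,305),th),key=lambda b:b[0][1]); print(th,[(p.round(1).tolist(),int(a),onplane(s,*p,.087).round(4).tolist()) for p,a in S])
# console blue mask in top
g=cv2.cvtColor(t["image"],cv2.COLOR_RGB2HSV)
m=cv2.inRange(g,(100,120,40),(125,255,255));m[:200]=0;m[320:]=0
c=max(cv2.findContours(m,0,2)[0],key=cv2.contourArea);r=cv2.minAreaRect(c);b=cv2.boxPoints(r)
print(r);print([onplane(t,*p,.055).round(4).tolist() for p in b])
im=s["image"][160:310,200:350,::-1];cv2.imwrite("pics/s1.png",cv2.resize(im,(600,600),interpolation=cv2.INTER_CUBIC))
E
```

```text
165 [([248.5, 184.5], 177, [0.5088, 0.2323, 0.087]), ([263.3, 211.4], 130, [0.5129, 0.1412, 0.087]), ([280.3, 241.2], 215, [0.5182, 0.0493, 0.087]), ([298.9, 274.1], 276, [0.523, -0.0424, 0.087])]
180 []
195 []
((285.890869140625, 259.6164245605469), (95.36974334716797, 164.75299072265625), 88.15238952636719)
[[0.6924, 0.3323, 0.055], [0.7174, -0.1121, 0.055], [0.4605, -0.1223, 0.055], [0.4368, 0.3107, 0.055]]
```

View pics/s1.png

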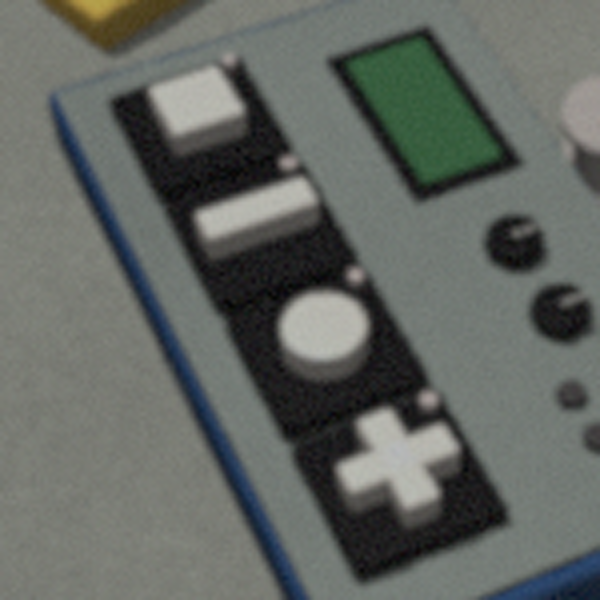

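The crop shows all four keys with clear tops and every pin standing out. The side-view points are spaced 92 mm apart, as they should be. The top-view mask found nothing, so I'll lower its threshold and cross-check.

```bash
python3 - <<'E'
from h import *
t=ctrl.read_camera("top");s=ctrl.read_camera("side")
S=sorted(blobs(s,(228,172,325,305),165),key=lambda b:b[0][1])
for th in (130,150):
    T=sorted(blobs(t,(219,262,356,298),th),key=lambda b:b[0][0])
    print(th)
    for p,a in T: print("top",p.round(1),a,onplane(t,*p,.087).round(4))
    if len(T)==4:
        for a,b in zip(T,S): print(tri(t,a[0],s,b[0]))
E
```

```text
130
top [233.1 281.2] 275 [0.511  0.2362 0.087 ]
top [268.5 280.1] 199 [0.5162 0.1444 0.087 ]
top [303.8 279. ] 223 [0.521  0.0527 0.087 ]
top [339.1 277.9] 266 [ 0.526  -0.0389  0.087 ]
(array([0.51052406, 0.23697427, 0.08231182]), np.float64(0.0019037886052610488))
(array([0.51537202, 0.14491045, 0.08269561]), np.float64(0.0024738580530972738))
(array([0.52039642, 0.05298157, 0.08200108]), np.float64(0.002270343460196399))
(array([ 0.52549006, -0.03892729,  0.08140831]), np.float64(0.002129374199490381))
150
top [233.4 281.3] 252 [0.5108 0.2354 0.087 ]
top [268.5 280. ] 198 [0.5163 0.1444 0.087 ]
top [303.9 279. ] 217 [0.521  0.0525 0.087 ]
top [339.4 277.6] 249 [ 0.5268 -0.0397  0.087 ]
(array([0.51024789, 0.23606789, 0.08322641]), np.float64(0.001748594683552817))
(array([0.51542616, 0.14487487, 0.08273101]), np.float64(0.002597336329328835))
(array([0.52031518, 0.05273535, 0.082324  ]), np.float64(0.0022557340309492923))
(array([ 0.52575766, -0.03959978,  0.08236433]), np.float64(0.003110646141777996))
```

Both views agree to about 3 mm, and the height comes out at 82 mm against a true 87 mm, which is plausible. My averaged targets are round (0.520, 0.051), bar (0.515, 0.143) and square (0.510, 0.235). I'll move over at the current height with the fingers shut.

Emit:
send_rows --moves "0 0 0 -1 -1 0 -1;0 0 0 -1 -1 0 -1;0 0 0 -1 -1 0 -1;0 0 0 -1 -1 0 -1;0 0 0 -1 -1 0 -1;0 0 0 -1 -1 0 -1;0 0 0 -1 -1 0 -1" --newtons 20

```text
time: 1.18
eef_pos: [0.3167, 0.4069, 0.2455]
tcp_rot: [0.132, 0.991, 0.0, -0.0]
contact_force: [0.7, 0.8, -0.9]
opening: -0.001
finger_force: 0.0
```

Emit:
send_rows --moves "0 0 0 -1 -1 0 -1;0 0 0 -1 -1 0 -1;0 0 0 -1 -1 0 -1;0 0 0 -1 -1 0 -1;0 0 0 -1 -1 0 -1;0 0 0 -1 -1 0 -1;0 0 0 -1 -1 0 -1"

```text
time: 2.05
eef_pos: [0.4575, 0.1625, 0.2452]
tcp_rot: [0.131, 0.991, 0.0, -0.0]
contact_force: [-0.1, -0.8, -0.1]
opening: -0.001
finger_force: 0.0
```

```bash
cat >> h.py <<'E'
from scipy.spatial.transform import Rotation as R
def shift(tgt):
    s=ctrl.get_state();r=R.from_quat(s["tcp_rot"])
    print("t",round(s["time"],2),"pos",s["eef_pos"].round(4),"F",s["contact_force"].round(2),"open",round(s["opening"],2),"units",(r.inv().apply(np.array(tgt)-s["eef_pos"])/.2).round(3), "yaw err turn z", r.as_euler("ZYX",degrees=True).round(2))
E
python3 -c "
from h import *
print(ctrl.finger_overhang);shift([.520,.051,.131])"
```

```text
0.014
t 2.05 pos [0.4575 0.1625 0.2452] F [-0.05 -0.85 -0.11] open -0.0 units [-0.447 -0.458  0.57 ] yaw err turn z [ 1.6497e+02 -5.0000e-02  1.7998e+02]
```

Emit:
send_rows --moves "0 0 0 -0.45 -0.46 0 -1;0 0 0 -0.45 -0.46 0 -1;0 0 0 -0.45 -0.46 0.2 -1;0 0 0 -0.45 -0.46 0.4 -1;0 0 0 -0.45 -0.46 0.5 -1;0 0 0 -0.45 -0.46 0.57 -1;0 0 0 -0.45 -0.46 0.57 -1;0 0 0 -0.45 -0.46 0.57 -1"

```text
time: 3.05
eef_pos: [0.5215, 0.0494, 0.1325]
tcp_rot: [0.131, 0.991, 0.0, 0.001]
contact_force: [-0.6, 0.1, 0.2]
opening: 0.003
finger_force: 0.0
```

```bash
python3 -c "
from h import *
shift([.520,.051,.101])
c=ctrl.read_camera('wrist');cv2.imwrite('pics/w1.png',c['image'][:,:,::-1])
c=ctrl.read_camera('side');cv2.imwrite('pics/s2.png',cv2.resize(c['image'][120:320,190:390,::-1],(600,600),interpolation=cv2.INTER_CUBIC))"
```

```text
t 3.05 pos [0.5215 0.0494 0.1325] F [-0.55  0.09  0.16] open 0.0 units [0.01  0.006 0.158] yaw err turn z [1.6494e+02 1.2000e-01 1.7998e+02]
```

View pics/w1.png

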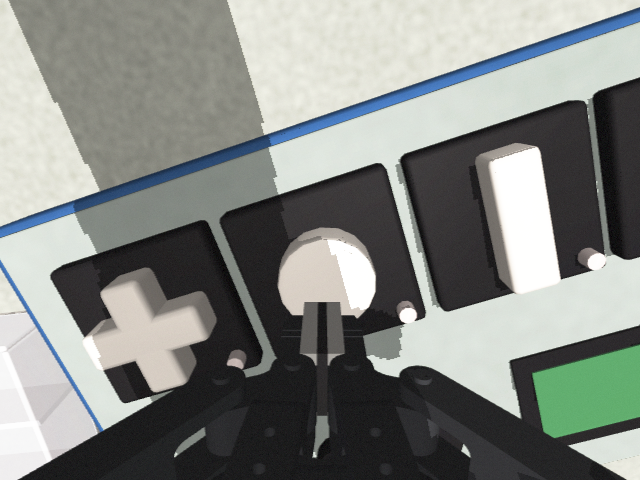

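View pics/s2.png

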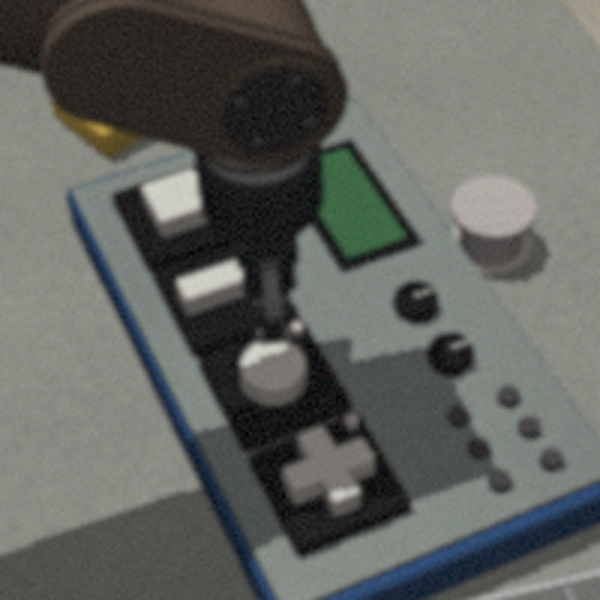

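The wrist view shows the fingertips at about (322,310) and the round key's centre at about (328,275). The side view shows the tips just above the round key. I'll check this numerically with the wrist camera.

```bash
python3 -c "
from h import *
w=ctrl.read_camera('wrist')
for n,p in dict(round=(327,273),bar=(520,218)).items(): print(n,onplane(w,*p,.087).round(4))
print('tip px->', onplane(w,322,308,.1185).round(4))
# bar corners on top face edges, rough: square pins etc
for p in [(327,228),(327,318),(278,278),(376,275)]: print(onplane(w,*p,.087).round(4))"
```

```text
round [0.514  0.0541 0.087 ]
bar [0.5109 0.1411 0.087 ]
tip px-> [0.5146 0.0516 0.1185]
[0.4935 0.0595 0.087 ]
[0.5359 0.0483 0.087 ]
[0.5105 0.0321 0.087 ]
[0.5207 0.0752 0.087 ]
```

The wrist view agrees that the tip is over the round key centre, within about 3 mm. I'll press gently in small steps.

Emit:
send_rows --moves "0 0 0 0 0 0.07 -1;0 0 0 0 0 0.13 -1;0 0 0 0 0 0.145 -1;0 0 0 0 0 0.16 -1;0 0 0 0 0 0.17 -1;0 0 0 0 0 0.18 -1;0 0 0 0 0 0.18 -1"

```text
time: 4.08
eef_pos: [0.5206, 0.0489, 0.0955]
tcp_rot: [0.131, 0.991, -0.0, -0.0]
contact_force: [-3.4, 1.0, 3.5]
opening: -0.001
finger_force: 1.9
```

The key is 5.5 mm in at about 3.5 N, as the spring model predicts. I'll finish the press and let it up.

Emit:
send_rows --moves "0 0 0 0 0 0.01 -1;0 0 0 0 0 0.02 -1;0 0 0 0 0 0.025 -1;0 0 0 0 0 0.025 -1;0 0 0 0 0 0.025 -1"

```text
time: 4.7
eef_pos: [0.5209, 0.0489, 0.0908]
tcp_rot: [0.132, 0.991, -0.0, 0.0]
contact_force: [-3.6, -0.3, 6.4]
opening: 0.005
finger_force: 3.2
```

Emit:
send_rows --moves "0 0 0 0 0 -0.04 -1;0 0 0 0 0 -0.15 -1;0 0 0 0 0 -0.25 -1;0 0 0 0 0 -0.25 -1;0 0 0 0 0 -0.25 -1"

```text
time: 5.32
eef_pos: [0.5204, 0.0489, 0.1395]
tcp_rot: [0.132, 0.991, 0.0, -0.0]
contact_force: [0.5, 0.0, 0.2]
opening: 0.003
finger_force: 0.0
```

```bash
python3 -c "
from h import *
shift([.515,.142,.140])"
```

```text
t 5.33 pos [0.5204 0.0489 0.1395] F [0.48 0.02 0.2 ] open 0.0 units [ 0.148  0.442 -0.003] yaw err turn z [ 1.6488e+02 -2.0000e-02  1.8000e+02]
```

The round key went fully down at 6.4 N and was released. Next I'll move over the bar.

Emit:
send_rows --moves "0 0 0 0.148 0.442 0 -1;0 0 0 0.148 0.442 0 -1;0 0 0 0.148 0.442 0 -1;0 0 0 0.148 0.442 0 -1"

```text
time: 5.82
eef_pos: [0.5148, 0.1415, 0.1394]
tcp_rot: [0.131, 0.991, -0.0, -0.001]
contact_force: [-0.3, -0.2, 0.3]
opening: -0.002
finger_force: 0.0
```

```bash
python3 -c "
from h import *
shift([.515,.142,.101])
c=ctrl.read_camera('wrist');cv2.imwrite('pics/w2.png',c['image'][:,:,::-1])"
```

```text
t 5.83 pos [0.5148 0.1415 0.1394] F [-0.35 -0.24  0.29] open -0.0 units [-0.001  0.003  0.192] yaw err turn z [ 1.6490e+02 -7.0000e-02 -1.7995e+02]
```

View pics/w2.png

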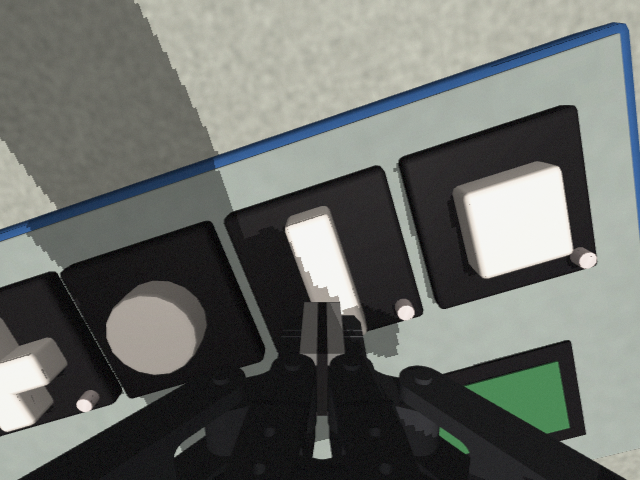

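The round key is up again and its pin is flush (no longer visible). The fingertips at (322,305) line up with the bar, which runs from (305,210) to (345,320). Pressing it now.

Emit:
send_rows --moves "0 0 0 0 0 0.1 -1;0 0 0 0 0 0.165 -1;0 0 0 0 0 0.18 -1;0 0 0 0 0 0.195 -1;0 0 0 0 0 0.205 -1;0 0 0 0 0 0.215 -1;0 0 0 0 0 0.215 -1"

```text
time: 6.75
eef_pos: [0.5156, 0.1418, 0.0979]
tcp_rot: [0.131, 0.991, -0.0, 0.0]
contact_force: [-0.4, -2.1, 3.0]
opening: -0.002
finger_force: 1.5
```

Emit:
send_rows --moves "0 0 0 0 0 0.01 -1;0 0 0 0 0 0.02 -1;0 0 0 0 0 0.027 -1;0 0 0 0 0 0.027 -1;0 0 0 0 0 0.027 -1"

```text
time: 7.38
eef_pos: [0.5157, 0.1419, 0.0923]
tcp_rot: [0.131, 0.991, -0.0, 0.001]
contact_force: [-0.6, -2.9, 5.2]
opening: -0.001
finger_force: 2.6
```

Emit:
send_rows --moves "0 0 0 0 0 0.007 -1;0 0 0 0 0 0.007 -1;0 0 0 0 0 0.007 -1"

```text
time: 7.75
eef_pos: [0.5157, 0.1419, 0.091]
tcp_rot: [0.131, 0.991, -0.0, 0.0]
contact_force: [-2.1, -2.5, 5.6]
opening: -0.001
finger_force: 2.9
```

Emit:
send_rows --moves "0 0 0 0 0 -0.04 -1;0 0 0 0 0 -0.15 -1;0 0 0 0 0 -0.25 -1;0 0 0 0 0 -0.25 -1;0 0 0 0 0 -0.25 -1"

```text
time: 8.38
eef_pos: [0.5144, 0.1422, 0.1393]
tcp_rot: [0.132, 0.991, 0.0, -0.001]
contact_force: [-0.1, -0.1, 0.5]
opening: -0.001
finger_force: 0.0
```

```bash
python3 -c "
from h import *
shift([.510,.234,.140])"
```

```text
t 8.38 pos [0.5144 0.1422 0.1393] F [-0.15 -0.14  0.49] open -0.0 units [ 0.141  0.438 -0.003] yaw err turn z [ 1.6488e+02 -1.0000e-01 -1.7999e+02]
```

Emit:
send_rows --moves "0 0 0 0.14 0.44 0 -1;0 0 0 0.14 0.44 0 -1;0 0 0 0.14 0.44 0 -1;0 0 0 0.14 0.44 0 -1"

```text
time: 8.88
eef_pos: [0.5104, 0.2337, 0.1393]
tcp_rot: [0.131, 0.991, -0.001, -0.001]
contact_force: [-0.2, 0.1, 0.1]
opening: 0.002
finger_force: 0.0
```

```bash
python3 -c "
from h import *
shift([.510,.234,.091])
c=ctrl.read_camera('wrist');cv2.imwrite('pics/w3.png',c['image'][:,:,::-1])"
```

```text
t 8.88 pos [0.5104 0.2337 0.1393] F [-0.22  0.09  0.07] open 0.0 units [0.002 0.001 0.242] yaw err turn z [ 1.6489e+02 -1.0000e-01 -1.7992e+02]
```

View pics/w3.png

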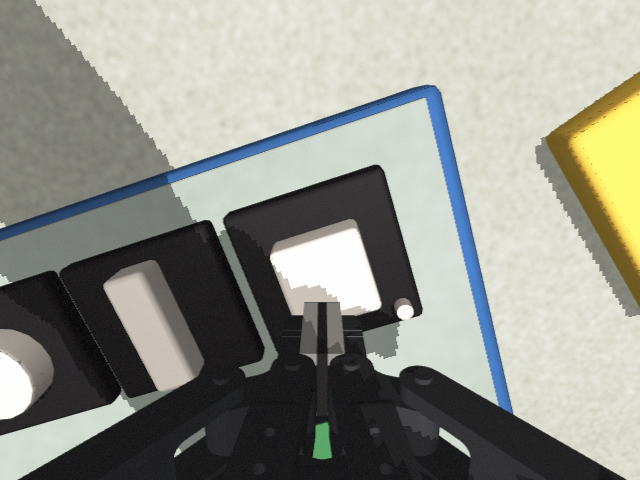

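The bar is up with its pin in. The square key, centred at about (325,270), is straight ahead of the fingertips at (322,305).

Emit:
send_rows --moves "0 0 0 0 0 0.1 -1;0 0 0 0 0 0.165 -1;0 0 0 0 0 0.18 -1;0 0 0 0 0 0.195 -1;0 0 0 0 0 0.205 -1;0 0 0 0 0 0.215 -1;0 0 0 0 0 0.215 -1"

```text
time: 9.8
eef_pos: [0.5115, 0.2341, 0.0981]
tcp_rot: [0.131, 0.991, -0.0, 0.0]
contact_force: [-0.5, -1.2, 2.5]
opening: -0.0
finger_force: 1.4
```

Emit:
send_rows --moves "0 0 0 0 0 0.01 -1;0 0 0 0 0 0.02 -1;0 0 0 0 0 0.027 -1;0 0 0 0 0 0.034 -1;0 0 0 0 0 0.034 -1;0 0 0 0 0 0.034 -1"

```text
time: 10.55
eef_pos: [0.5116, 0.2342, 0.0912]
tcp_rot: [0.131, 0.991, 0.0, 0.0]
contact_force: [-0.3, -1.9, 5.8]
opening: -0.0
finger_force: 2.8
```

Emit:
send_rows --moves "0 0 0 0 0 -0.04 -1;0 0 0 0 0 -0.15 -1;0 0 0 0 0 -0.3 -1;0 0 0 0 0 -0.6 -1;0 0 0 0 0 -0.7 -1;0 0 0 0 0 -0.7 -1;0 0 0 0 0 -0.7 -1;0 0 0 0 0 -0.7 -1"

```text
time: 11.55
eef_pos: [0.5099, 0.2339, 0.228]
tcp_rot: [0.132, 0.991, -0.001, -0.002]
contact_force: [0.4, -0.2, -0.0]
opening: 0.0
finger_force: 0.0
```

```bash
python3 -c "
from h import *
shift([.510,.234,.091])
c=ctrl.read_camera('wrist');cv2.imwrite('pics/w4.png',c['image'][:,:,::-1])"
```

```text
t 11.55 pos [0.5099 0.2339 0.228 ] F [ 0.42 -0.21 -0.02] open 0.0 units [-0.003  0.002  0.685] yaw err turn z [ 164.88   -0.24 -179.87]
```

View pics/w4.png

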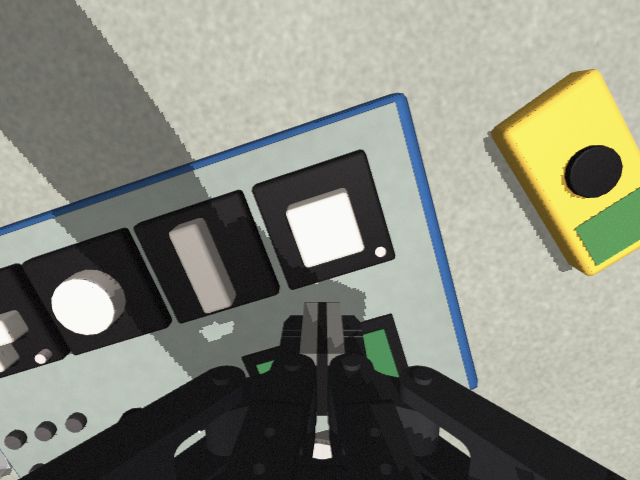

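The keys are up. The square pin at (380,252) now shows only a flush disc, while the plus pin at (42,357) still stands out. The arm is clear of everything, so I'm handing in.

```bash
python3 -c "
from plant import ctrl
print(ctrl.sign_off())"
```

```text
the job is handed in; nothing more can be done
None
```

I pressed the round, bar and square keys in that order, each fully down at about 6 N and let up again, left the plus key unpressed and the bystanders untouched, and handed the job in (no verdict was shown).

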